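# Shut and lock the desk drawer tray with its press-and-turn knob

### The job

Push the open tray of the grey drawer unit fully home. Then press the sprung black lock knob on top of the unit right down and, holding it down, turn it clockwise (seen from above) until its white pointer stands at the red dot; let it spring back up there, with the tray shut. Leave the canister and the other things on the desk where they are.

Things in the scene. Friction and masses are not known exactly. Their poses are not given: they have to be found in the camera images.
- unit: Fixed grey drawer unit, 260 deep (x) x 240 wide (y) x 150 mm high; origin: centre of underside; x points from front to back, front faces the robot. On its top a white round lock housing (radius 46, 12 high), centred at x = -45, y = 0, has a green dot (unlocked) towards -y and a red dot (locked) towards the front (-x), 75 deg apart. The lower drawer is a fixed dummy.
- tray_front (a point): Middle of the flat front face of the white-fronted tray in the unit's upper half. Panel 230 wide x 65 high x 12 mm thick, upper edge 10 mm below the unit's top; a pull lip 90 wide sticks 14 mm out, its top 19.5 mm below this point. Axes as the unit's: push along +x to shut. Shut, this point is 142 mm in front of the unit's centre, 107.5 mm up.
- tray (a joint): How far the tray is pulled out, m: 0 fully home (hard stop), up to 0.15. Slides with about 2 N friction.
- knob_grip (a point): On the knob's axis at grip height. Black bar grip 60 long x 20 wide x 36 mm high on a round flange of radius 30, 8 thick; this point is 22 mm above the flange's top, 14 mm below the bar's top, 54 mm above the unit's top when up. x runs along the bar to its white pointer end, z up; moves and turns with the knob.
- lock_press (a joint): How far the knob is pressed down, m: 0 up (sprung, rests in a notch), 0.010 fully down; about 4 N to start, 9 N fully down. It can be turned only when pressed at least 7 mm, and springs up only in the unlocked and locked notches.
- lock_turn (a joint): Knob angle, rad, growing clockwise seen from above: 0 unlocked (pointer at the green dot), 1.31 locked (pointer at the red dot), stop at 1.40. Turned to locked, its cam keeps the tray from moving past it either way, so lock only with the tray home.
- canister: Loose aluminium canister with lid, 57 mm across, 82 high, standing on the unit's top at the back; origin at the centre of its underside.
- cup: Loose black silicone cup, 80 across the rim, 90 mm high; origin at the centre of its underside.
- dispenser: Loose chrome tape dispenser 150 x 62 x 87 mm; origin at the centre of its underside.
- set_square: Loose flat wooden set square about 160 x 110 x 6 mm; origin inside the triangle, on its underside.
- stapler: Loose blue and black stapler 140 x 36 x 46 mm; origin at the centre of its underside.

How it is judged:
On the way, in this order (a step that is already met when the one before it is completed fails the run):
1. the tray is pushed fully home (within 4 mm) (value of joint tray below 0.004 m), for 0.1 s.
2. with the tray home, the knob is pressed down (over 6 mm) while still at unlocked (value of joint lock_press above 0.006 m and value of joint lock_turn below 0.3 rad and value of joint tray below 0.004 m), for 0.05 s.
3. the knob is turned clockwise most of the way while held down (value of joint lock_turn above 0.7 rad and value of joint lock_press above 0.004 m), for 0.02 s.
At the end, for the whole second after the job is handed in: Tray home within 5 mm, knob turned at least 1.19 rad (pointer at the red dot, nominal 1.31, stop 1.40) and sprung back up to within 3 mm of its top (value of joint tray below 0.005 m and value of joint lock_turn above 1.19 rad and value of joint lock_press below 0.003 m); the robot touches nothing.
It fails at once if the canister is knocked over or shoved more than 20 mm (distance of canister from where it was at the start of the episode above 0.02 m or angle between canister's own z axis and vertical above 0.5 rad).
It fails at once if the cup, tape dispenser, set square or stapler is moved more than 30 mm (distance of any of cup, dispenser, set_square, stapler from where it was at the start of the episode above 0.03 m).
It also fails if it takes over 51 s, if anything falls off the work surface, if the arm or the gripper's body presses on something with over 40 N, if the wrist force passes 120 N, or if a joint passes its speed limit or range.

### The arm

A 6-joint arm with a two-finger parallel gripper is mounted at the origin on the work surface. World frame = base frame: x ahead of the robot, y to its left, z up, the work surface at z = 0. Lengths are in m, angles in rad, forces in N, time in s.
With the tool pointing down it reaches from about 0.35 to 0.775 m from the base axis. Payload 7.3 kg.
Tool frame: the origin (TCP) lies at the centre of the arm's flange, where the gripper is bolted on; the fingertips stand 178 mm ahead of it and the grasp point (between the pads) lies 159 mm ahead of it; z points along the fingers, y is the line along which they close (so a half turn about z gives the same grasp; the last joint's range is limited). The gripper opens to 92 mm and grips with 3 to 60 N. Pads are 19 mm wide; open, the fingers measure 130 mm over their backs; the gripper's body (75 mm by 190 mm) begins 47 mm behind the grasp point.
Start: joints at [-1.469, 0.342, 1.524, -0, 1.275, -0.146], TCP at [0.129, -0.509, 0.405] pointing down, gripper open.
Joint ranges: [-2.53, 2.53], [-0.77, 2.02], [0.04, 2.7], [-1, 4.14], [0.28, 2.66], [-3.11, 3.11]. Speed limits (rad/s): [2.57, 2.57, 3.14, 3.14, 3.14, 3.14].

### API

Orientations are given as [roll, pitch, yaw] about the fixed x, y, z axes, in that order (R = Rz(yaw) Ry(pitch) Rx(roll)).
In Python, from cell import telemetry, vision, ticket gives the robot as it stands.
- The arm moves only by the shell command python3 -m crank 'ROWS' [FORCE]. ROWS is JSON, a list of rows, each a list of 5 numbers: the gripper command: -1 is shut, 1 is fully open, values between are in proportion, then the shift along the tool's x, y, z in mm, then the turn about the tool's z in rad. In form: [[fingers, dx, dy, dz, roll], ...]. A call has 1 to 12 rows; each row is the pose to reach, as a shift and turn from the pose commanded when the call began, along the tool's axes at that moment; what a row does not reach only later rows make up. A row lasts 1/12 s, in which the tool goes at most 41.7 mm and 7.16 degrees, less where a joint would pass 70% of its speed; a pose out of reach is approached as far as the arm can. A call with a gripper value outside its range is refused whole. The fingers move at their own pace and stop on an object; FORCE is the grip in N (left out, the last holds). Time passes only in rows, so rows that repeat a pose let the fingers close. It gives the time, the measured TCP pose, the force, the opening and the grip force at its end, in the units of the state.
- telemetry.observe(): the state, without advancing time (a new reading comes with each control period).
- vision.read_camera(name): name is "side" or "top"; returns (picture, depth): 480x640x3 uint8, red, green, blue; 480x640 float32, m along the optical axis (not along the pixel's ray), 0 where there is no reading.
- vision.get_calibration(name): a dict with "camera_matrix" (3x3 intrinsics, pixels), "rvec" (rotation vector, rad) and "tvec" (3), from world to camera coordinates, as OpenCV has them. Camera axes: x right, y down, z forward; pixel columns grow to the right and rows downward; lengths in m; the calibration is good to about 2 mm. A picture is of the moment at which its call begins. get_calibration takes no time and is no camera call.
- ticket.hand_in(): hands the job in; it is judged then, once.
The state is a dict: "time": time; "qpos": joint angles; "qvel": joint speeds; "joint_efforts": joint torques, N m; "tool_pos": TCP position; "tool_rot": TCP orientation; "contact_force": force on the tool from outside, world axes, zero at the start; "torque": the same for the moment, N m; "opening": finger opening in m; "grip_force": force on a finger pad.
Only numpy, scipy, OpenCV 4.12 (cv2) and the standard library are available. Lean on these libraries where they do the work, as an engineer would, in place of code of your own. Each camera call takes 0.05 s, during which the arm holds its last target. There are 200 camera calls.

## Working session

There is one attempt and no reset: what is moved stays moved. The work goes in short steps, Python scripts to look and compute and a shell command to move; the robot and the scene stay as the last step left them, time stands still between calls to the robot, and variables do not carry over. Pictures are saved under pics/ and viewed, at most 10 in all, crops included, and the job is handed in when it is done.

```bash
mkdir -p pics; python3 - <<'E'
from cell import telemetry, vision
import cv2, numpy as np
for n in ("top","side"):
    p,d=vision.read_camera(n); cv2.imwrite(f"pics/{n}0.png",p[:,:,::-1]); np.save(f"pics/{n}0.npy",d)
    c=vision.get_calibration(n); R=cv2.Rodrigues(np.array(c["rvec"]))[0]; print(n,-R.T@np.array(c["tvec"]).ravel(), R[2])
s=telemetry.observe(); print(s)
E
```

```text
top [0.4488544  0.00530214 1.33736317] [ 0.13837362 -0.00188735 -0.9903783 ]
side [-0.01320012  0.76058999  0.92950092] [ 0.50124863 -0.60165341 -0.62190271]
{'time': 0.1, 'qpos': array([-1.46900523e+00,  3.42653571e-01,  1.52485452e+00,  3.24825863e-05,
        1.27540334e+00, -1.45985763e-01]), 'qvel': array([ 0.00040656, -0.00013989, -0.00205507,  0.00171815,  0.00251447,
       -0.00065401]), 'joint_efforts': array([ 1.37299503e-03, -4.32005739e+01, -2.44692993e+01,  7.18665076e-02,
        5.25779079e-02, -5.07903155e-05]), 'tool_pos': array([ 0.12877869, -0.50885735,  0.40413741]), 'tool_rot': array([-3.14029242e+00, -2.22572454e-04,  2.47767234e-01]), 'contact_force': array([-0.57685779,  0.92554153, -1.03816478]), 'torque': array([-0.01497192, -0.02432041, -0.0541239 ]), 'grip_force': 0.0, 'opening': 0.09203779226073304}
```

View pics/top0.png

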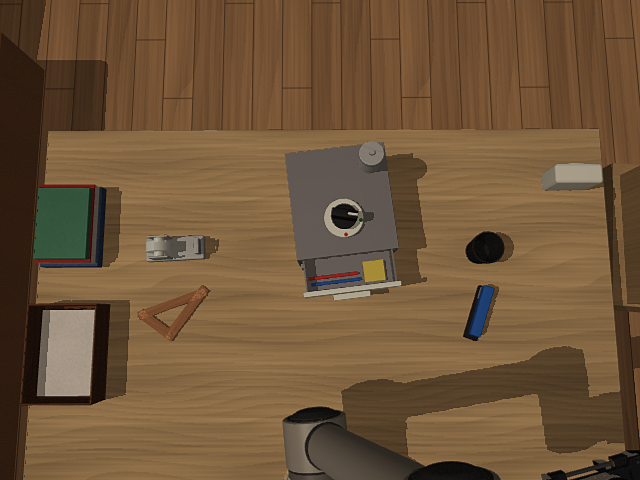

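View pics/side0.png

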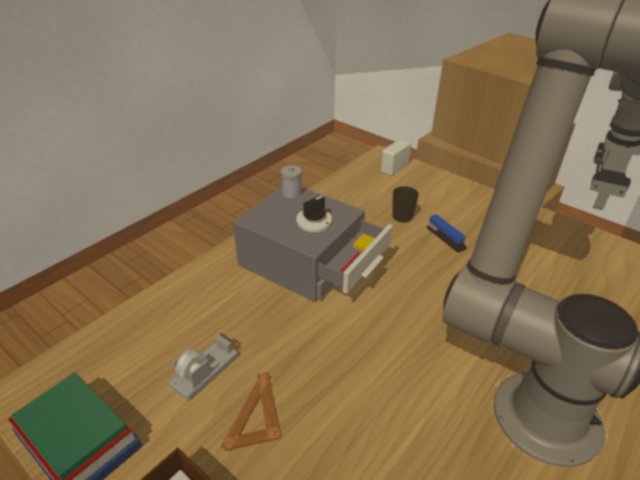

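The top view shows the unit's top at about (286,153), (384,142), (397,248), (299,261). The knob is at (345,216) with its pointer to the right (-y), and the tray front runs from (304,296) to (401,284). The side view agrees and shows the arm parked clear of the unit.

```bash
cat > h.py <<'E'
import numpy as np, cv2
from cell import vision
def ray(n,u,v):
    c=vision.get_calibration(n); R=cv2.Rodrigues(np.array(c["rvec"]))[0]; t=np.array(c["tvec"]).ravel()
    x=cv2.undistortPoints(np.array([[[u,v]]],float),np.array(c["camera_matrix"]),None)[0,0]
    return -R.T@t, R.T@np.array([x[0],x[1],1.])
def atz(n,u,v,z):
    o,d=ray(n,u,v); return o+d*(z-o[2])/d[2]
def atd(n,u,v,D):
    o,d=ray(n,u,v); return o+d*D[v,u]
E
python3 - <<'E'
from h import *
D=np.load("pics/top0.npy")
np.set_printoptions(precision=4,suppress=True)
for u,v in((310,180),(320,240),(380,230)): print(atd("top",u,v,D))
q=[atz("top",u,v,.15) for u,v in((286,153),(384,142),(397,248),(299,261))]
for a in q: print("corner",a)
c=sum(q)/4; print("centre",c)
for a,b in((0,3),(1,2)): e=q[a]-q[b]; print("yaw",np.arctan2(e[1],e[0]),np.linalg.norm(e))
for a,b in((0,1),(3,2)): e=q[a]-q[b]; print("yaw",np.arctan2(-e[0],e[1]),np.linalg.norm(e))
print("knob top",atz("top",345,215,.218)); print("panel",atz("top",304,294,.14),atz("top",401,283,.14))
print("housing",atz("top",344.5,218,.162))
im=cv2.imread("pics/top0.png")[130:310,270:420]; cv2.imwrite("pics/c.png",cv2.resize(im,None,fx=3.3,fy=3.3,interpolation=cv2.INTER_CUBIC))
E
```

```text
[0.77   0.0325 0.141 ]
[0.6233 0.0091 0.15  ]
[ 0.646  -0.1314  0.1521]
corner [0.8342 0.0897 0.15  ]
corner [ 0.8606 -0.1456  0.15  ]
corner [ 0.6036 -0.1705  0.15  ]
corner [0.5742 0.0581 0.15  ]
centre [ 0.7182 -0.0421  0.15  ]
yaw 0.12071651059834583 0.2619763560946749
yaw 0.09646427593438722 0.25817837237298635
yaw 0.11146276522618623 0.2367776532342203
yaw 0.12801706874322233 0.23051286969099055
knob top [ 0.6691 -0.0468  0.218 ]
panel [0.4981 0.0468 0.14  ] [ 0.5226 -0.1793  0.14  ]
housing [ 0.6731 -0.0482  0.162 ]
```

View pics/c.png

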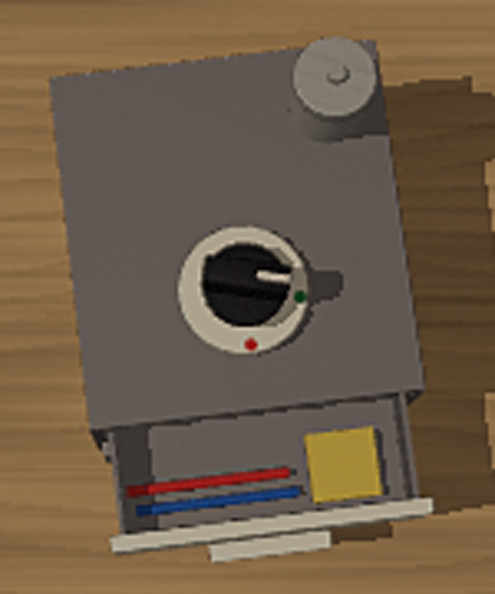

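```bash
python3 -m crank '[[-1,15,-12,0,0.01],[-1,40,-32,0,0.03],[-1,70,-55,0,0.04],[-1,100,-79,0,0.05],[-1,130,-103,0,0.06],[-1,160,-126,0,0.07],[-1,190,-150,0,0.08],[-1,220,-174,0,0.09],[-1,250,-197,0,0.1],[-1,280,-221,0,0.11],[-1,310,-245,0,0.12],[-1,340,-269,0,0.135]]' 20
```

```text
time: 1.1
tool_pos: [0.3931, -0.163, 0.4046]
tool_rot: [3.142, 0.0, 0.112]
contact_force: [1.8, -1.2, 0.1]
opening: 0.0166
grip_force: 0.0
```

```bash
python3 -m crank '[[-1,30,-30,0,0],[-1,60,-60,0,0],[-1,82,-85,0,0],[-1,82,-85,20,0],[-1,82,-85,50,0],[-1,82,-85,80,0],[-1,82,-85,105,0],[-1,82,-85,120,0],[-1,82,-85,127,0],[-1,82,-85,127,0]]' && python3 - <<'E'
from h import *
for n in("top","side"): p,d=vision.read_camera(n); cv2.imwrite(f"pics/{n}1.png",p[:,:,::-1])
a=cv2.imread("pics/top1.png")[130:330,260:440];b=cv2.imread("pics/side1.png")[150:350,230:430]
cv2.imwrite("pics/m1.png",np.hstack([cv2.resize(a,(400,444)),cv2.resize(b,(400,444))]))
E
```

```text
time: 1.93
tool_pos: [0.4639, -0.071, 0.2762]
tool_rot: [-3.14, 0.003, 0.113]
contact_force: [-0.2, -0.3, 0.1]
opening: 0.0005
grip_force: 0.0
```

View pics/m1.png

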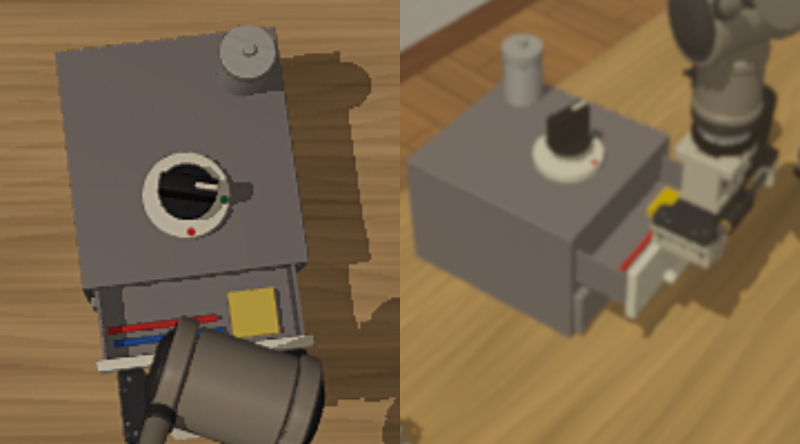

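The left half (top view) shows the gripper in front of the tray panel, near (220,380). The right half (side view) shows the fingers just in front of the panel above the lip, near (690,240). The tray is still open, so I'll push now.

```bash
python3 -m crank '[[-1,8,0,0,0],[-1,16,0,0,0],[-1,24,0,0,0],[-1,32,0,0,0],[-1,40,0,0,0],[-1,48,0,0,0],[-1,56,0,0,0],[-1,64,0,0,0],[-1,72,0,0,0],[-1,80,0,0,0],[-1,86,0,0,0],[-1,90,0,0,0]]'
```

```text
time: 3.03
tool_pos: [0.5545, -0.0607, 0.2775]
tool_rot: [-3.141, 0.0, 0.113]
contact_force: [-2.3, 0.9, 1.3]
opening: 0.0004
grip_force: 1.2
```

Sliding with about 2 N friction; I'll continue until it meets the stop.

```bash
python3 -m crank '[[-1,3,0,0,0],[-1,6,0,0,0],[-1,9,0,0,0],[-1,12,0,0,0],[-1,12,0,0,0]]'
```

```text
time: 3.45
tool_pos: [0.5662, -0.0596, 0.2776]
tool_rot: [3.141, -0.001, 0.113]
contact_force: [0.1, 0.5, 0.4]
opening: 0.0002
grip_force: 0.1
```

```bash
python3 -m crank '[[-1,2,0,0,0],[-1,4,0,0,0],[-1,4,0,0,0]]'; python3 -m crank '[[-1,2,0,0,0],[-1,4,0,0,0],[-1,4,0,0,0]]'
```

```text
time: 3.7
tool_pos: [0.5683, -0.0595, 0.2777]
tool_rot: [-3.141, 0.006, 0.113]
contact_force: [-11.7, -2.3, 6.7]
opening: 0.0007
grip_force: 6.0
time: 3.95
tool_pos: [0.5697, -0.0594, 0.2777]
tool_rot: [-3.141, 0.015, 0.113]
contact_force: [-28.3, -5.0, 18.3]
opening: 0.0007
grip_force: 14.4
```

```bash
python3 -m crank '[[-1,-15,0,0,0],[-1,-40,0,0,0],[-1,-40,0,-30,0],[-1,-40,0,-65,0],[-1,-40,0,-100,0],[-1,-40,0,-130,0],[-1,-35,0,-152,-0.1],[-1,-10,0,-152,-0.22],[-1,20,0,-152,-0.34],[-1,50,0,-152,-0.46],[-1,80,0,-152,-0.58],[1,100,0,-152,-0.7]]'; python3 -m crank '[[1,0,0,0,-0.12],[1,0,0,0,-0.24],[1,0,0,0,-0.36],[1,0,0,0,-0.48],[1,0,0,0,-0.6],[1,0,0,0,-0.607],[1,0,0,0,-0.607]]'
python3 - <<'E'
from h import *
for n in("top","side"): p,d=vision.read_camera(n); cv2.imwrite(f"pics/{n}2.png",p[:,:,::-1])
a=cv2.imread("pics/top2.png")[120:320,260:440];b=cv2.imread("pics/side2.png")[130:330,220:400]
cv2.imwrite("pics/m2.png",np.hstack([cv2.resize(a,(400,444)),cv2.resize(b,(400,444))]))
E
```

```text
time: 4.95
tool_pos: [0.6751, -0.0473, 0.4296]
tool_rot: [3.14, -0.001, 0.819]
contact_force: [0.2, -0.2, -0.8]
opening: 0.0037
grip_force: 0.0
time: 5.53
tool_pos: [0.6732, -0.0476, 0.4299]
tool_rot: [3.141, 0.0, 1.417]
contact_force: [0.5, -0.8, -0.5]
opening: 0.0493
grip_force: 0.0
```

View pics/m2.png

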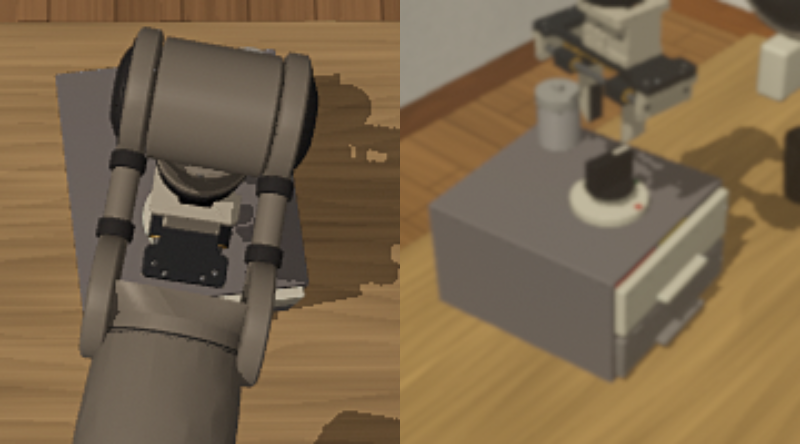

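The tray looks shut in the side half, with the panel flush near (670,260). The open fingers straddle the bar from above, with tips near (590,95) and (630,125). I'll check the tray with depth.

```bash
python3 - <<'E'
from h import *
p,d=vision.read_camera("side"); cv2.imwrite("pics/s3.png",cv2.resize(p[200:300,300:380,::-1],None,fx=6,fy=6,interpolation=cv2.INTER_CUBIC))
c=np.array([.718,-.042]); a=.113; x=np.array([np.cos(a),np.sin(a)]); y=np.array([-x[1],x[0]])
for u,v in((325,268),(335,260),(345,238),(355,232),(360,226),(330,300),(340,287)):
    w=atd("side",u,v,d); print(u,v,(w[:2]-c)@x,(w[:2]-c)@y,w[2])
E
```

```text
325 268 -0.14139918043151417 0.09335187477240012 0.1055787249072937
335 260 -0.13970318482356353 0.04395498307842852 0.09560036963032725
345 238 -0.14205960483126198 0.002755721255517247 0.1408705178548021
355 232 -0.1398474542755681 -0.05280113096976373 0.12387450642017983
360 226 -0.14103100951096584 -0.07630261707390022 0.12953472752163542
330 300 -0.15627554885407277 0.08906210855534982 -0.00039541764973050064
340 287 -0.1540571659613091 0.03667576464970564 0.003233211731291763
```

View pics/s3.png

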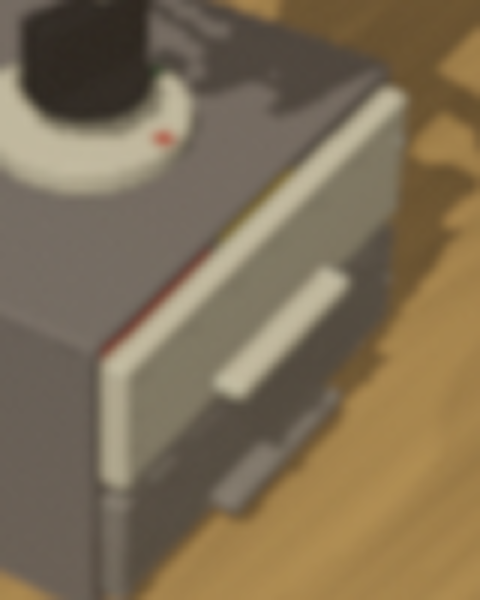

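The panel lies flat against the unit, with its face at -141 mm against 142 nominal, so the tray is home. Next I'll descend and grip the bar.

```bash
python3 -m crank '[[1,0,0,0,0],[1,0,0,0,0],[1,0,0,0,0],[1,0,0,0,0],[1,0,0,20,0],[1,0,0,40,0],[1,0,0,55,0],[1,0,0,63,0],[1,0,0,63,0]]' 25; python3 -m crank '[[-1,0,0,0,0],[-1,0,0,0,0],[-1,0,0,0,0],[-1,0,0,0,0],[-1,0,0,0,0],[-1,0,0,0,0],[-1,0,0,0,0],[-1,0,0,0,0],[-1,0,0,0,0],[-1,0,0,0,0],[-1,0,0,0,0],[-1,0,0,0,0]]' 25
```

```text
time: 6.43
tool_pos: [0.6727, -0.0474, 0.3645]
tool_rot: [-3.138, -0.0, 1.42]
contact_force: [0.1, 0.5, 0.5]
opening: 0.0921
grip_force: 0.0
time: 7.43
tool_pos: [0.6734, -0.0476, 0.3668]
tool_rot: [3.14, 0.0, 1.42]
contact_force: [2.4, -1.2, 1.3]
opening: 0.0195
grip_force: 25.0
```

```bash
python3 -m crank '[[-1,0,0,2,0],[-1,0,0,5,0],[-1,0,0,8,0],[-1,0,0,11,0],[-1,0,0,11,0],[-1,0,0,11,0]]' 40
```

```text
time: 7.93
tool_pos: [0.6732, -0.0475, 0.3571]
tool_rot: [3.138, 0.0, 1.42]
contact_force: [0.2, 0.2, 6.4]
opening: 0.0193
grip_force: 40.0
```

```bash
python3 -m crank '[[-1,0,0,2,0],[-1,0,0,3,0],[-1,0,0,3,0],[-1,0,0,3,0]]' 40
```

```text
time: 8.27
tool_pos: [0.673, -0.0474, 0.3566]
tool_rot: [3.136, 0.0, 1.42]
contact_force: [-1.2, 0.6, 19.0]
opening: 0.0196
grip_force: 40.0
```

Bottomed out at 19 N. Now I'll turn clockwise while holding it down.

```bash
python3 -m crank '[[-1,0,0,0,0.06],[-1,0,0,0,0.17],[-1,0,0,0,0.28],[-1,0,0,0,0.39],[-1,0,0,0,0.5],[-1,0,0,0,0.61],[-1,0,0,0,0.72],[-1,0,0,0,0.83],[-1,0,0,0,0.94],[-1,0,0,0,1.05],[-1,0,0,0,1.16],[-1,0,0,0,1.16]]' 40; python3 -m crank '[[-1,0,0,0,0.08],[-1,0,0,0,0.15],[-1,0,0,0,0.15],[-1,0,0,0,0.15]]' 40
```

```text
time: 9.27
tool_pos: [0.6719, -0.0461, 0.3565]
tool_rot: [-3.14, -0.001, 0.255]
contact_force: [-9.3, 6.2, 22.1]
opening: 0.0199
grip_force: 40.0
time: 9.6
tool_pos: [0.6719, -0.0458, 0.3565]
tool_rot: [-3.139, -0.001, 0.11]
contact_force: [-9.5, 6.5, 22.2]
opening: 0.0196
grip_force: 40.0
```

```bash
python3 -m crank '[[-1,0,0,-4,0],[-1,0,0,-8,0],[-1,0,0,-12,0],[-1,0,0,-13,0],[-1,0,0,-13,0]]' 10
```

```text
time: 10.02
tool_pos: [0.6724, -0.046, 0.3659]
tool_rot: [-3.138, 0.002, 0.111]
contact_force: [-2.4, 5.1, 2.3]
opening: 0.0198
grip_force: 10.0
```

```bash
python3 -m crank '[[1,0,0,0,0],[1,0,0,0,0],[1,0,0,0,0],[1,0,0,0,0],[1,0,0,0,0],[1,0,0,0,0],[1,0,0,0,0],[1,0,0,0,0],[1,0,0,-15,0],[1,0,0,-40,0],[1,0,0,-75,0],[1,0,0,-100,0]]'; python3 -m crank '[[1,-40,0,0,0],[1,-80,0,0,0],[1,-120,0,0,0],[1,-160,0,0,0],[1,-200,0,0,0],[1,-200,0,0,0]]'
python3 - <<'E'
from h import *
for n in("top","side"): p,d=vision.read_camera(n); cv2.imwrite(f"pics/{n}4.png",p[:,:,::-1]); np.save(f"pics/{n}4.npy",d)
a=cv2.imread("pics/top4.png")[120:320,260:440];b=cv2.imread("pics/side4.png")[160:300,230:370]
cv2.imwrite("pics/m4.png",np.hstack([cv2.resize(a,(360,444)),cv2.resize(b,(440,444),interpolation=cv2.INTER_CUBIC)]))
E
```

```text
time: 11.02
tool_pos: [0.6728, -0.0474, 0.4683]
tool_rot: [3.141, -0.002, 0.11]
contact_force: [0.7, -0.2, 0.1]
opening: 0.0912
grip_force: 0.0
time: 11.52
tool_pos: [0.4681, -0.0689, 0.4652]
tool_rot: [-3.14, 0.006, 0.109]
contact_force: [2.3, 0.2, 0.9]
opening: 0.0915
grip_force: 0.0
```

View pics/m4.png

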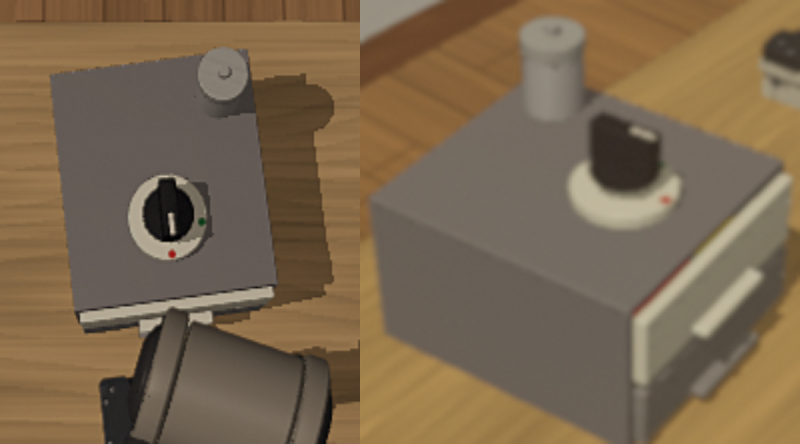

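The pointer stands at the red dot (left half, pointer end (173,235), dot (171,254)) and the tray is shut. I'll check the knob's height by depth.

```bash
python3 - <<'E'
from h import *
for f in("top0","top4"):
    D=np.load(f"pics/{f}.npy"); P=[]
    for v in range(195,235):
        for u in range(325,368):
            w=atd("top",u,v,D)
            if .200<w[2]<.23: P.append(w)
    P=np.array(P); x=P[:,:2].astype(np.float32); m=cv2.minAreaRect(x*1000); e=np.linalg.eigh(np.cov(x.T))[1][:,1]
    print(f,len(P),np.median(P[:,2]),m,np.degrees(np.arctan2(e[1],e[0])))
for f in("side4",):
    D=np.load(f"pics/{f}.npy"); Z=[atd("side",u,v,D)[2] for v in range(190,225) for u in range(296,330)]
    print(np.sort(Z)[-12:])
E
```

```text
top0 263 0.2169959432736932 ((674.478759765625, -45.106544494628906), (59.1226692199707, 20.987163543701172), 80.90478515625) 81.40995235916539Traceback (most recent call last):
  File "<stdin>", line 6, in <module>
  File "h.py", line 10, in atd
    o,d=ray(n,u,v); return o+d*D[v,u]
        ~~~^^^^^^^
  File "h.py", line 4, in ray
    c=vision.get_calibration(n); R=cv2.Rodrigues(np.array(c["rvec"]))[0]; t=np.array(c["tvec"]).ravel()
ValueError: time passes only in moves, steps and waits
```

```bash
python3 - <<'E'
from h import *
c=vision.get_calibration("top"); K=np.array(c["camera_matrix"]); R=cv2.Rodrigues(np.array(c["rvec"]))[0]; t=np.array(c["tvec"]).ravel()
v,u=np.mgrid[190:240,320:372]
for f in("top0","top4"):
    D=np.load(f"pics/{f}.npy")[v,u].ravel()
    P=((np.linalg.inv(K)@np.stack([u.ravel(),v.ravel(),u.ravel()*0+1]))*D).T-t; P=P@R
    P=P[(P[:,2]>.2)&(P[:,2]<.23)]; e=np.linalg.eigh(np.cov(P[:,:2].T))[1][:,1]
    print(f,len(P),np.median(P[:,2]),np.degrees(np.arctan2(e[1],e[0])))
E
```

```text
top0 263 0.21699594327369315 81.40994506742362
top4 252 0.21712987212772106 -173.98300238675714
```

The knob is back at its original height (217 mm) and has turned 75.4° (1.316 rad). The tray is shut and the arm is clear.

```bash
python3 -c "
from cell import ticket; print(ticket.hand_in())"
```

```text
the job is handed in; nothing more can be done
None
```

The tray is fully home, the knob was pressed, turned 75.4° clockwise to the red dot and has sprung back up, nothing else was touched, and the job is handed in; the hand-in call returned no verdict.

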